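# Bleed the bench air tank: free the valve's lock nut, press its tip

### The job

Let the remaining air out of the small blue air tank through the bleed valve on top of it: unscrew the tiny knurled brass lock nut (counterclockwise) all the way up to its stop and let go of it, then press the freed steel tip straight down until the nut meets the stem and keep it down for at least two seconds, then let it spring back up. Press the tip gently, with little more than its spring needs (well under 15 N, or it bends), do not push hard on the tank, and leave the things around it where they are.

Things in the scene. Friction and masses are not known exactly. Their poses are not given: they have to be found in the camera images.
- tank: blue air tank 72 mm across and 170 mm long, lying along its own y axis on two steel feet, bolted to the bench; with gauge (-y end) and hose coupler (+y end) 225 mm long. Origin under its centre on the bench, z up. The shell's top is 84 mm above the bench.
- valve_boss (a point): Centre of the top of the steel boss (28 mm across) on the tank, 90 mm above the bench, on the valve's upright axis. A bare brass stem 10 mm across rises from it; how far differs on every tank: the stem's top is 12 to 24 mm above this point, to be found by feel. The pin comes out of the stem's top and ends in a steel tip, 6 mm across; tip end 26 mm above the stem's top when up.
- nut (a joint): Turn of the brass lock nut on the pin, rad: 0 = tight on the stem's top, grows counterclockwise from above (unscrewing), stop at 4.2; starts up to 0.6 loose. Nut 14 mm across, 10 mm high, knurled; its underside is on the stem's top at 0 and climbs 1.3 mm per rad (5.5 mm at the stop); turning takes about 0.08 Nm. It rides on the pin and goes down with it.
- pin (a joint): How far the pin with its steel tip is pressed down, m: 0 = sprung up. The spring needs about 2 N to start and 1.4 N more per mm. The pin goes down only until the nut meets the stem (1.3 mm per rad the nut is unscrewed, so 5.5 mm with the nut at its stop) and meets a firm stop there at about 9 to 10 N, then the force rises faster; air flows well from 4.5 mm on.
- oil_bottle: white oil bottle with red nozzle, 49 mm across, 152 mm high, loose; leave alone. Origin under its centre.
- padlock: brass padlock standing, 18 x 40 x 72 mm, loose; leave alone
- lock_cylinder: brass lock cylinder, 17 x 66 x 38 mm, loose; leave alone
- blue_tape: roll of blue tape lying flat, 64 mm across, 19 mm high, loose; leave alone
- marker: red and white marker pen lying, 122 mm long, 14 mm high, loose; leave alone
- dark_driver: dark blue screwdriver lying, 150 x 70 x 24 mm, loose; leave alone

How it is judged:
On the way, in this order (a step that is already met when the one before it is completed fails the run):
1. the lock nut is unscrewed to its stop (within 0.4 rad) and let go, with the tip sprung up (value of joint nut above 3.8 rad and value of joint pin below 0.0015 m and contact force between the fingers and nut_c0 below 0.5 N), for 0.1 s.
2. the fingers press the tip down by at least 4.5 mm and keep it there for two seconds (value of joint pin above 0.0045 m and contact force between the fingers and tip_c0 above 1 N), for 2 s.
At the end, for the whole second after the job is handed in: the tip has sprung back up (within 1 mm), the lock nut is still unscrewed (at least 3.4 rad) (value of joint pin below 0.001 m and value of joint nut above 3.4 rad); the robot touches nothing.
It fails at once if the tip is loaded with more than 15 N (contact force between anything else and tip_c0 above 15 N).
It fails at once if the robot pushes on the stem or the tank with more than 25 N (contact force between anything else and stem_c0 above 25 N or contact force between anything else and tank_c0 above 25 N or contact force between anything else and tank_c1 above 25 N or contact force between anything else and tank_c6 above 25 N or contact force between anything else and tank_c7 above 25 N or contact force between anything else and tank_c8 above 25 N or contact force between anything else and tank_c9 above 25 N or contact force between anything else and tank_c10 above 25 N).
It fails at once if a bystander is moved by more than 20 mm (distance of any of oil_bottle, padlock, lock_cylinder, blue_tape, marker, dark_driver from where it was at the start of the episode above 0.02 m).
It also fails if it takes over 72 s, if anything falls off the work surface, if the arm or the gripper's body presses on something with over 40 N, if the wrist force passes 120 N, or if a joint passes its speed limit or range.

### The arm

A 6-joint arm with a two-finger parallel gripper is mounted at the origin on a cart in front of the work surface, level with it; the furniture and walls round the work are solid. World frame = base frame: x ahead of the robot, y to its left, z up, the work surface at z = 0. Lengths are in m, angles in rad, forces in N, time in s.
With the tool pointing down it reaches from about 0.35 to 0.975 m from the base axis. Payload 4.9 kg.
Tool frame: the origin (TCP) lies at the very end of the fingers, on their centre line; the grasp point (between the pads) lies 19 mm behind it; z points along the fingers, y is the line along which they close (so a half turn about z gives the same grasp; the last joint's range is limited). The gripper opens to 85 mm and grips with 20 to 120 N. Pads are 22 mm wide; open, the fingers measure 114 mm over their backs; the gripper's body (76 mm by 85 mm) begins 54 mm behind the grasp point. The pads swing forward as they close: fully open they stand 13 mm farther back than shut.
Start: joints at [-1.449, 0.053, 1.613, -0, 1.476, -0.119], TCP at [0.149, -0.607, 0.231] pointing down, gripper open.
Joint ranges: [-3.01, 3.01], [-1.01, 2.22], [0.06, 2.58], [-1.02, 4.17], [0.09, 2.62], [-3.14, 3.14]. Speed limits (rad/s): [2.57, 2.57, 3.14, 3.14, 3.14, 3.14].

### API

Orientations are given as a rotation vector (axis times angle).
In Python, from station import ctrl gives the robot as it stands.
- The arm moves only by the tool jog_arm, never from a script. Its argument "plan" is a list of rows, each a list of 7 numbers: the shift along the tool's x, y, z in units of 0.02 m (1.0 is 0.02 m), then the turn, a rotation vector about the tool's x, y, z in units of 45 degrees (1.0 is 45 degrees), then the opening, from -1 (shut) to 1 (fully open). A call has 1 to 8 rows; each row shifts and turns the commanded pose from where the row before left it, along the tool's axes as they then stand; what a row does not reach is not made up. A row lasts 1/10 s, in which the tool goes at most 50 mm and 8.59 degrees, less where a joint would pass 70% of its speed; a pose out of reach is approached as far as the arm can. A call with a number of a shift or a turn outside -1 to 1 is refused whole. A call with a gripper value outside its range is refused whole. The fingers move at their own pace and stop on an object; "grip_force" is the grip in N (left out, the last holds). Time passes only in rows, so rows that do not move let the fingers close. It gives the time, the measured TCP pose, the force, the opening and the grip force at its end, in the units of the state.
- ctrl.get_obs(): the state, without advancing time (a new reading comes with each control period).
- ctrl.get_image(name): name is "scene" or "top"; returns (picture, depth): 480x640x3 uint8, red, green, blue; 480x640 float32, m along the optical axis (not along the pixel's ray), 0 where there is no reading.
- ctrl.camera_info(name): a dict with "camera_matrix" (3x3 intrinsics, pixels), "rvec" (rotation vector, rad) and "tvec" (3), from world to camera coordinates, as OpenCV has them. Camera axes: x right, y down, z forward; pixel columns grow to the right and rows downward; lengths in m; the calibration is good to about 2 mm. A picture is of the moment at which its call begins. camera_info takes no time and is no camera call.
- ctrl.finish_job(): hands the job in; it is judged then, once.
The state is a dict: "t": time; "q": joint angles; "dq": joint speeds; "effort": joint torques, N m; "tool_pos": TCP position; "tool_rot": TCP orientation; "contact_force": force on the tool from outside, world axes, zero at the start; "wrist_torque": the same for the moment, N m; "opening": finger opening in m; "grip_force": force on a finger pad.
Only numpy, scipy, OpenCV 4.12 (cv2) and the standard library are available. Lean on these libraries where they do the work, as an engineer would, in place of code of your own. Each camera call takes 0.05 s, during which the arm holds its last target. There are 200 camera calls.

## Working session

There is one attempt and no reset: what is moved stays moved. The work goes in short steps, Python scripts to look and compute and a tool call to move; the robot and the scene stay as the last step left them, time stands still between calls to the robot, and variables do not carry over. Pictures are saved under pics/ and viewed, at most 10 in all, crops included, and the job is handed in when it is done.

Besides the shell and the picture viewer there is one more tool, called after ">>>" as name(argument=value, ...) on one line, values as JSON. jog_arm: Moves the arm, as the interface text tells. Shifts and turns lie within -1 to 1; 1 stands for 0.02 m of shift or 45 degrees of turn. Its arguments: {"type":"object","properties":{"plan":{"type":"array"},"grip_force":{"type":"number"}},"required":["plan"]}

```bash
mkdir -p pics
cat > h.py <<'E'
import numpy as np, cv2
from station import ctrl
def cam(n):
    c=ctrl.camera_info(n); K=np.array(c["camera_matrix"],float); R=cv2.Rodrigues(np.array(c["rvec"],float))[0]; t=np.array(c["tvec"],float).ravel(); return K,R,t
def unproj(n,u,v,d):
    K,R,t=cam(n); p=np.linalg.inv(K)@np.array([u,v,1.0])*d; return R.T@(p-t)
def proj(n,P):
    K,R,t=cam(n); p=K@(R@np.array(P)+t); return p[:2]/p[2]
def save(n,tag):
    im,d=ctrl.get_image(n); cv2.imwrite(f"pics/{tag}.png",im[...,::-1]); np.save(f"pics/{tag}.npy",d); return im,d
E
python3 - <<'E'
from h import *
for n in("scene","top"):
    save(n,n); K,R,t=cam(n); print(n,K.tolist(),(-R.T@t).round(3),R[2].round(3))
o=ctrl.get_obs(); print({k:np.round(v,3) for k,v in o.items()})
E
```

```text
scene [[510.5401462360981, 0.0, 313.13477322503525], [0.0, 510.5401462360981, 231.4704123371134], [0.0, 0.0, 1.0]] [-0.228  0.483  0.974] [ 0.609 -0.363 -0.705]
top [[534.8332955115818, 0.0, 329.91242605827057], [0.0, 534.8332955115818, 241.2857654946363], [0.0, 0.0, 1.0]] [0.315 0.015 1.152] [ 0.208 -0.023 -0.978]
{'t': np.float64(0.1), 'q': array([-1.449,  0.053,  1.614, -0.   ,  1.476, -0.119]), 'dq': array([-0.   ,  0.   , -0.002,  0.002,  0.   ,  0.001]), 'effort': array([-1.0000e-03, -3.9490e+01, -3.7136e+01, -0.0000e+00,  4.0000e-03,
       -0.0000e+00]), 'tool_pos': array([ 0.149, -0.606,  0.23 ]), 'tool_rot': array([-3.117, -0.377,  0.   ]), 'contact_force': array([ 0.371, -0.274, -0.258]), 'wrist_torque': array([-0.026, -0.026, -0.029]), 'grip_force': np.float64(0.0), 'opening': np.float64(0.085)}
```

View pics/scene.png

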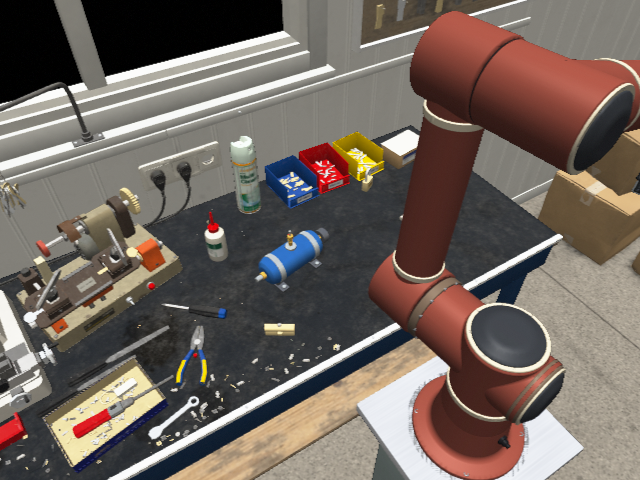

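View pics/top.png

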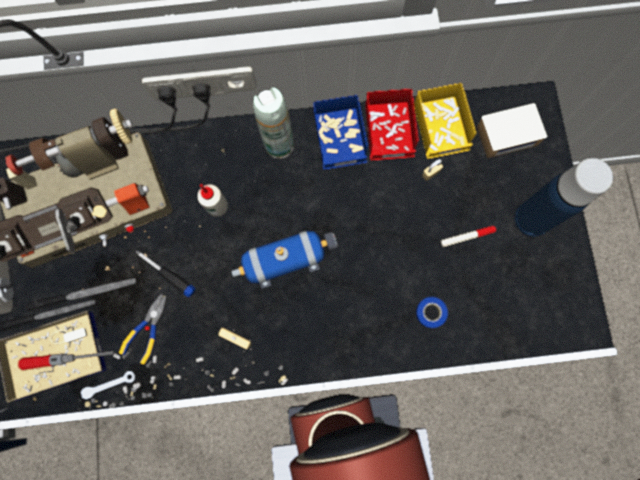

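The scene view shows the tank at about (292,257), with its valve at about (290,240). The top view has the tank at (283,257) and the valve at about (281,254). I'll enlarge both crops.

Run:
```python
from h import *
a=cv2.imread("pics/scene.png")[215:295,245:340]; b=cv2.imread("pics/top.png")[220:300,225:345]
a=cv2.resize(a,(int(95*4),320),interpolation=cv2.INTER_CUBIC); b=cv2.resize(b,(int(120*3.5),280),interpolation=cv2.INTER_CUBIC)
o=np.zeros((320,800,3),np.uint8); o[:,:380]=a; o[:280,380:800]=b; cv2.imwrite("pics/crop.png",o)
D=np.load("pics/top.npy")
for u,v in [(281,253),(280,255),(262,263),(305,248)]: print((u,v),unproj("top",u,v,D[v,u]).round(4))
D=np.load("pics/scene.npy")
for u,v in [(290,234),(290,238),(290,242),(290,246)]: print((u,v),unproj("scene",u,v,D[v,u]).round(4))
```

```text
(281, 253) [0.5219 0.089  0.1229]
(280, 255) [0.5239 0.0935 0.0939]
(262, 263) [0.5141 0.1323 0.0816]
(305, 248) [0.5349 0.0423 0.0813]
(290, 234) [0.527  0.0962 0.125 ]
(290, 238) [0.5242 0.0982 0.1151]
(290, 242) [0.5231 0.0994 0.1032]
(290, 246) [0.5235 0.0998 0.0893]
```

View pics/crop.png

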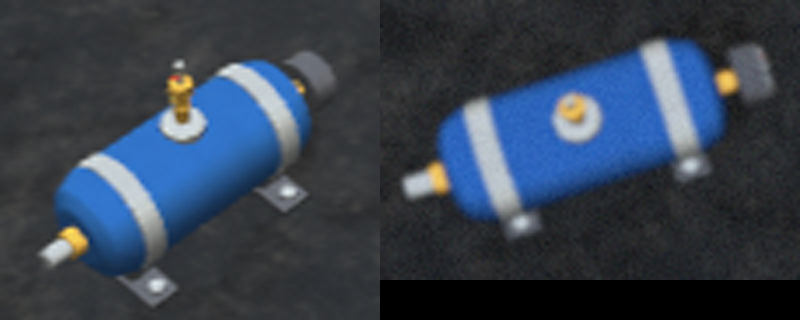

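Run:
```python
from h import *
for nm,px in [("scene",(290.75,246)),("top",(281.3,253.7))]:
    for z in (.09,):
        K,R,t=cam(nm); c=-R.T@t; r=R.T@np.linalg.inv(K)@np.array([*px,1.]); print(nm,(c+r*(z-c[2])/r[2]).round(4))
# boss segmentation: whitish pixels near valve
for nm,(u0,v0,w) in {"scene":(291,246,9),"top":(281,254,9)}.items():
    im=cv2.imread(f"pics/{nm}.png").astype(int); s=im[v0-w:v0+w+1,u0-w:u0+w+1]
    m=(s.min(2)>120)&(s.max(2)-s.min(2)<60); ys,xs=np.nonzero(m); print(nm,m.sum(),xs.min()+u0-w,xs.max()+u0-w,ys.min()+v0-w,ys.max()+v0-w)
x,y=.5225,.0955
for z in (.09,.102,.108,.114,.128,.134,.14): print(z,proj("scene",(x,y,z)).round(1),proj("top",(x,y,z)).round(1))
R=cv2.Rodrigues(ctrl.get_obs()["tool_rot"])[0]; print(R.round(3)); p=ctrl.get_obs()["tool_pos"]
print("delta tool",(R.T@(np.array([x,y,p[2]])-p)).round(4))
D=np.load("pics/top.npy")
for u,v in [(590,178),(208,190),(212,205),(270,100)]: print((u,v),unproj("top",u,v,D[v,u]).round(3))
```

```text
scene [0.5219 0.0986 0.09  ]
top [0.527  0.0909 0.09  ]
scene 61 285 295 242 249
top 118 275 287 246 260
0.09 [291.8 245.4] [279.3 256.1]
0.102 [291.6 241.9] [278.7 255. ]
0.108 [291.5 240.1] [278.4 254.5]
0.114 [291.4 238.3] [278.1 253.9]
0.128 [291.2 234.2] [277.4 252.6]
0.134 [291.1 232.3] [277.1 252. ]
0.14 [291.  230.5] [276.8 251.4]
[[ 0.971  0.238 -0.   ]
 [ 0.238 -0.971  0.002]
 [ 0.    -0.002 -1.   ]]
delta tool [ 0.5301 -0.5926  0.0013]
(590, 178) [ 0.555 -0.453  0.291]
(208, 190) [0.671 0.224 0.112]
(212, 205) [0.647 0.224 0.083]
(270, 100) [0.8   0.074 0.216]
```

>>> jog_arm(plan=[[0,0,-1,0,0,0,1],[0,0,0,0,0,0.5,1]])

```text
t: 0.3
tool_pos: [0.1492, -0.6078, 0.2534]
tool_rot: [3.136, 0.137, 0.0]
contact_force: [-0.7, -0.7, -0.0]
opening: 0.0855
grip_force: 0.0
```

Run:
```python
from h import *
o=ctrl.get_obs(); print({k:np.round(o[k],4) for k in("t","q","tool_pos","tool_rot")})
```

```text
{'t': np.float64(0.3), 'q': array([-1.4489,  0.0405,  1.5887,  0.    ,  1.5094,  0.0347]), 'tool_pos': array([ 0.1492, -0.6078,  0.2534]), 'tool_rot': array([3.1355e+00, 1.3670e-01, 4.0000e-04])}
```

The scene rays put the boss at about (0.522, 0.099) and the top rays at (0.527, 0.091), so I'll use the mean and refine it with the tool in view. Moving above the valve now.

>>> jog_arm(plan=[[0.6,-0.93,0,0,0,0,1],[0.6,-0.93,0,0,0,0,1],[0.6,-0.93,0,0,0,0,1],[0.6,-0.93,0,0,0,0,1],[0.6,-0.93,0,0,0,0,1],[0.6,-0.93,0,0,0,0,1],[0.6,-0.93,0,0,0,0,1],[0.6,-0.93,0,0,0,0,1]])

```text
t: 1.1
tool_pos: [0.2314, -0.4489, 0.2507]
tool_rot: [-3.137, -0.142, 0.0]
contact_force: [0.8, 0.0, -0.1]
opening: 0.0855
grip_force: 0.0
```

>>> jog_arm(plan=[[0.6,-0.93,0,0,0,0,1],[0.6,-0.93,0,0,0,0,1],[0.6,-0.93,0,0,0,0,1],[0.6,-0.93,0,0,0,0,1],[0.6,-0.93,0,0,0,0,1],[0.6,-0.93,0,0,0,0,1],[0.6,-0.93,0,0,0,0,1],[0.6,-0.93,0,0,0,0,1]])

```text
t: 1.9
tool_pos: [0.3134, -0.2921, 0.2508]
tool_rot: [-3.138, -0.142, 0.001]
contact_force: [-0.1, -0.0, 0.6]
opening: 0.0856
grip_force: 0.0
```

>>> jog_arm(plan=[[0.6,-0.93,0,0,0,0,0],[0.6,-0.93,0,0,0,0,-1],[0.6,-0.93,0,0,0,0,-1],[0.6,-0.93,0,0,0,0,-1],[0.6,-0.93,0,0,0,0,-1],[0.6,-0.93,0,0,0,0,-1],[0.6,-0.93,0,0,0,0,-1],[0.6,-0.93,0,0,0,0,-1]])

```text
t: 2.7
tool_pos: [0.3954, -0.1353, 0.2508]
tool_rot: [-3.138, -0.143, 0.001]
contact_force: [0.3, 0.4, -0.5]
opening: -0.0001
grip_force: 0.0
```

>>> jog_arm(plan=[[0.6,-0.93,0,0,0,0,-1],[0.6,-0.93,0,0,0,0,-1],[0.6,-0.93,0,0,0,0,-1],[0.6,-0.93,0,0,0,0,-1],[0.6,-0.93,0,0,0,0,-1],[0.6,-0.93,0,0,0,0,-1],[0.6,-0.93,0,0,0,0,-1],[0.6,-0.93,0,0,0,0,-1]])

```text
t: 3.5
tool_pos: [0.4775, 0.0215, 0.2508]
tool_rot: [-3.138, -0.143, 0.001]
contact_force: [0.3, 0.1, 0.1]
opening: -0.0
grip_force: 0.0
```

>>> jog_arm(plan=[[0.6,-0.93,0,0,0,0,-1],[0.6,-0.93,0,0,0,0,-1],[0,0,0,0,0,0,-1]])

```text
t: 3.8
tool_pos: [0.4982, 0.0614, 0.2507]
tool_rot: [-3.138, -0.147, 0.002]
contact_force: [-0.5, -0.4, 0.1]
opening: -0.0002
grip_force: 0.0
```

>>> jog_arm(plan=[[0,0,0,0,0,0.19,-1],[0,0,0,0,0,0.19,-1],[0,0,0,0,0,0.19,-1],[0,0,0,0,0,0.19,-1],[0,0,0,0,0,0.19,-1],[0,0,0,0,0,0.19,-1],[0,0,0,0,0,0.19,-1],[0,0,0,0,0,0.19,-1]])

```text
t: 4.6
tool_pos: [0.4975, 0.059, 0.2509]
tool_rot: [2.669, -1.655, -0.001]
contact_force: [0.2, -1.0, 0.0]
opening: -0.0
grip_force: 0.0
```

Run:
```python
from h import *
o=ctrl.get_obs(); print({k:np.round(o[k],4) for k in("t","q","tool_pos","tool_rot","contact_force","opening")})
R=cv2.Rodrigues(o["tool_rot"])[0]; print(R.round(4))
p=o["tool_pos"]
print("to valve in tool",(R.T@(np.array([.5245,.095,p[2]])-p)).round(4))
save("scene","s2"); save("top","t2")
for n in("scene","top"): print(n,"tcp px",proj(n,p).round(1))
```

```text
{'t': np.float64(4.6), 'q': array([-3.0300e-02, -2.6090e-01,  1.8709e+00, -5.0000e-04,  1.5324e+00,
        2.6503e+00]), 'tool_pos': array([0.4975, 0.059 , 0.2509]), 'tool_rot': array([ 2.6695e+00, -1.6547e+00, -8.0000e-04]), 'contact_force': array([ 0.1504, -0.9604,  0.0445]), 'opening': np.float64(-0.0)}
[[ 4.449e-01 -8.956e-01 -9.000e-04]
 [-8.956e-01 -4.449e-01 -5.000e-04]
 [ 0.000e+00  1.000e-03 -1.000e+00]]
to valve in tool [-0.0202 -0.0402 -0.    ]
scene tcp px [309.4 194.8]
top tcp px [293.  250.9]
```

Run:
```python
import cv2,numpy as np
a=cv2.imread("pics/s2.png")[150:290,250:350]; b=cv2.imread("pics/t2.png")[200:300,240:340]
o=np.zeros((560,800,3),np.uint8); o[:,:400]=cv2.resize(a,(400,560),interpolation=3); o[:400,400:]=cv2.resize(b,(400,400),interpolation=3); cv2.imwrite("pics/crop2.png",o)
```

```text
(no output)
```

View pics/crop2.png

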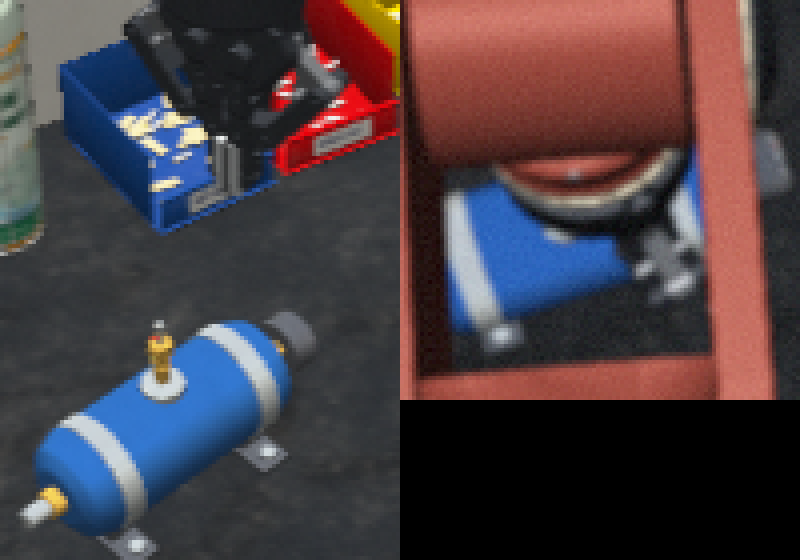

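The closed finger ends are at about (307,198) in the scene image. Allowing for the finger width, this matches the predicted TCP. The tip end is at (289.5,230.5) and the boss at about (290.3,245). After correcting for the visible sides, both views put the axis near (0.527, 0.0935), and the stem looks tall (about 20–24 mm). Next I move above it and look again.

>>> jog_arm(plan=[[-0.45,-1,0.5,0,0,0,-1],[-0.44,-1,0.5,0,0,0,-1],[0,-0.09,1,0,0,0,-1],[0,0,1,0,0,0,-1],[0,0,1,0,0,0,-1],[0,0,0.5,0,0,0,-1],[0,0,0,0,0,0,-1]])

```text
t: 5.4
tool_pos: [0.526, 0.0942, 0.1593]
tool_rot: [2.675, -1.643, -0.005]
contact_force: [-0.4, 0.4, 0.6]
opening: -0.0004
grip_force: 0.0
```

Run:
```python
from h import *
o=ctrl.get_obs(); print({k:np.round(o[k],4) for k in("t","q","tool_pos","tool_rot","contact_force")})
p=o["tool_pos"]; save("scene","s3"); save("top","t3")
print("tcp px",proj("scene",p).round(1),proj("top",p).round(1), "tip pred",proj("scene",[p[0],p[1],.138]).round(1),"boss",proj("scene",[p[0],p[1],.09]).round(1))
R=cv2.Rodrigues(o["tool_rot"])[0]
for s in(-.011,.011): print(proj("scene",p+R[:,0]*s).round(1))
a=cv2.imread("pics/s3.png")[190:265,250:330]; b=cv2.imread("pics/t3.png")[220:280,240:300]
o=np.zeros((600,800,3),np.uint8); o[:]=0; o[:525,:560]=cv2.resize(a,(560,525),interpolation=3); o[:240,560:]=cv2.resize(b,(240,240),interpolation=3); cv2.imwrite("pics/crop3.png",o)
```

```text
{'t': np.float64(5.4), 'q': array([ 3.8000e-02, -1.0670e-01,  1.8917e+00, -1.0000e-04,  1.3604e+00,
        2.7103e+00]), 'tool_pos': array([0.526 , 0.0942, 0.1593]), 'tool_rot': array([ 2.6751, -1.643 , -0.0049]), 'contact_force': array([-0.427 ,  0.3884,  0.6156])}
tcp px [290.4 223.4] [276.3 247.6] tip pred [290.8 230. ] boss [291.5 244.3]
[287.7 226.3]
[293.  220.6]
```

View pics/crop3.png

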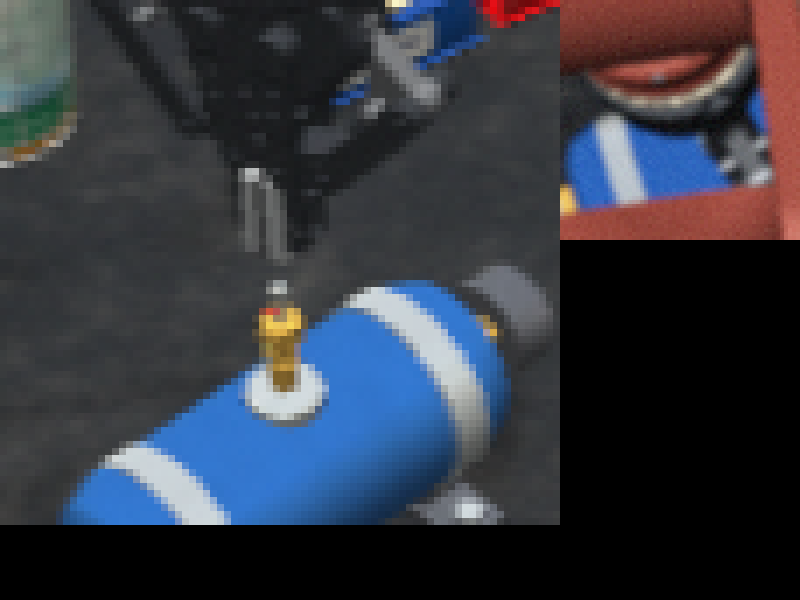

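The tip is at (289.7,230.3) and the boss at (290.9,245). The tool stands over it to within 1–2 mm, with the tip end at about z 0.137–0.140. I'll open the fingers, go down round the nut to TCP z 0.109 (above the boss), and close gently.

>>> jog_arm(plan=[[0,0,0,0,0,0,0.2],[0,0,0,0,0,0,0.2],[0,0,0,0,0,0,0.2],[0,0,0,0,0,0,0.2],[0,0,0,0,0,0,0.2],[0,0,0,0,0,0,0.2]], grip_force=25)

```text
t: 6.1
tool_pos: [0.5273, 0.0946, 0.1613]
tool_rot: [-2.676, 1.646, -0.0]
contact_force: [0.6, -1.2, 0.2]
opening: 0.0513
grip_force: 0.0
```

>>> jog_arm(plan=[[0,0,0.5,0,0,0,0.2],[0,0,0.5,0,0,0,0.2],[0,0,0.5,0,0,0,0.2],[0,0,0.5,0,0,0,0.2],[0,0,0.5,0,0,0,0.2],[0,0,0,0,0,0,0.2]])

```text
t: 6.7
tool_pos: [0.5258, 0.0945, 0.1088]
tool_rot: [2.674, -1.645, -0.005]
contact_force: [-0.3, 0.2, -0.1]
opening: 0.051
grip_force: 0.0
```

>>> jog_arm(plan=[[0,0,0,0,0,0,-0.4],[0,0,0,0,0,0,-0.4],[0,0,0,0,0,0,-0.4],[0,0,0,0,0,0,-0.5],[0,0,0,0,0,0,-0.5],[0,0,0,0,0,0,-0.5]])

```text
t: 7.3
tool_pos: [0.5274, 0.0946, 0.1115]
tool_rot: [-2.676, 1.646, -0.0]
contact_force: [0.0, -1.5, -0.1]
opening: 0.0214
grip_force: 0.0
```

>>> jog_arm(plan=[[0,0,0.1,0,0,0,-0.58],[0,0,0,0,0,0,-0.62],[0,0,0,0,0,0,-0.62]], grip_force=20)

```text
t: 7.6
tool_pos: [0.5281, 0.0948, 0.1096]
tool_rot: [-2.674, 1.645, -0.002]
contact_force: [2.5, 2.6, -0.3]
opening: 0.0162
grip_force: 2.0
```

>>> jog_arm(plan=[[0,0,0,0,0,0,-0.66],[0,0,0,0,0,0,-0.68],[0,0,0,0,0,0,-0.7]])

```text
t: 7.9
tool_pos: [0.529, 0.0954, 0.1099]
tool_rot: [-2.672, 1.644, -0.005]
contact_force: [7.3, 3.4, -1.6]
opening: 0.0129
grip_force: 12.5
```

>>> jog_arm(plan=[[0,-0.1,0,0,0,0,-0.7],[0,0,0,0,0,0,-0.7],[0,0,0,0,0,0,-0.7]])

```text
t: 8.2
tool_pos: [0.5293, 0.0955, 0.1097]
tool_rot: [-2.676, 1.646, -0.001]
contact_force: [0.2, 0.7, 2.4]
opening: 0.0131
grip_force: 12.8
```

>>> jog_arm(plan=[[0,0,0,0,0,0,-0.8],[0,0,0,0,0,0,-1],[0,0,0,0,0,0,-1]])

```text
t: 8.5
tool_pos: [0.5293, 0.0954, 0.1097]
tool_rot: [-2.676, 1.646, -0.001]
contact_force: [1.5, 0.9, 3.4]
opening: 0.0128
grip_force: 19.5
```

Centred and holding. Now I turn counterclockwise, following the climb.

>>> jog_arm(plan=[[0,0,0,0,0,0,-1],[0,0,-0.01,0,0,-0.19,-1],[0,0,-0.01,0,0,-0.19,-1],[0,0,-0.01,0,0,-0.19,-1],[0,0,-0.01,0,0,-0.19,-1],[0,0,-0.01,0,0,-0.19,-1]], grip_force=35)

```text
t: 9.1
tool_pos: [0.5287, 0.0946, 0.1109]
tool_rot: [3.091, -0.548, -0.002]
contact_force: [-3.1, -3.7, 7.6]
opening: 0.0119
grip_force: 39.6
```

Run:
```python
from h import *
o=ctrl.get_obs(); print({k:np.round(o[k],4) for k in("t","q","tool_pos","contact_force","wrist_torque","opening","grip_force")})
R=cv2.Rodrigues(o["tool_rot"])[0]; print(R.round(3)); print("F tool",(R.T@o["contact_force"]).round(2))
```

```text
{'t': np.float64(9.1), 'q': array([ 0.0395, -0.0493,  1.9234, -0.0022,  1.2693,  1.9618]), 'tool_pos': array([0.5287, 0.0946, 0.1109]), 'contact_force': array([-3.0753, -3.6971,  7.5593]), 'wrist_torque': array([-0.4991,  0.5231, -0.1238]), 'opening': np.float64(0.0119), 'grip_force': np.float64(39.6081)}
[[ 0.939 -0.344 -0.002]
 [-0.344 -0.939 -0.002]
 [-0.001  0.003 -1.   ]]
F tool [-1.62  4.55 -7.55]
```

>>> jog_arm(plan=[[0,0.05,-0.05,0,0,0,-1],[0,0,-0.01,0,0,-0.19,-1],[0,0,-0.01,0,0,-0.19,-1],[0,0,-0.01,0,0,-0.19,-1],[0,0,-0.01,0,0,-0.19,-1],[0,0,-0.01,0,0,-0.19,-1],[0,0,0,0,0,0,-1]])

```text
t: 9.8
tool_pos: [0.5285, 0.0934, 0.1117]
tool_rot: [3.08, 0.605, -0.002]
contact_force: [0.5, -3.6, 0.9]
opening: 0.0119
grip_force: 34.4
```

```bash
cat > st.py <<'E'
from h import *
o=ctrl.get_obs(); print({k:np.round(o[k],4) for k in("t","tool_pos","contact_force","wrist_torque","opening","grip_force")},"q6",o["q"][5].round(3))
R=cv2.Rodrigues(o["tool_rot"])[0]; print(R[:2,:2].round(3).tolist()); print("F tool",(R.T@o["contact_force"]).round(2))
E
python3 st.py
```

```text
{'t': np.float64(9.8), 'tool_pos': array([0.5285, 0.0934, 0.1117]), 'contact_force': array([ 0.5417, -3.5974,  0.9085]), 'wrist_torque': array([-0.7868, -0.1925,  0.039 ]), 'opening': np.float64(0.0119), 'grip_force': np.float64(34.43)} q6 1.221
[[0.926, 0.378], [0.378, -0.926]]
F tool [-0.86  3.54 -0.9 ]
```

>>> jog_arm(plan=[[0,0.04,0,0,0,0,-1],[0,0,-0.01,0,0,-0.19,-1],[0,0,-0.01,0,0,-0.19,-1],[0,0,-0.01,0,0,-0.19,-1],[0,0,-0.01,0,0,-0.19,-1],[0,0,-0.01,0,0,-0.19,-1],[0,0,0,0,0,0,-1]])

```text
t: 10.5
tool_pos: [0.5293, 0.0926, 0.1128]
tool_rot: [2.647, 1.687, -0.001]
contact_force: [3.3, -6.0, -1.0]
opening: 0.0114
grip_force: 34.3
```

```bash
python3 st.py
```

```text
{'t': np.float64(10.5), 'tool_pos': array([0.5293, 0.0926, 0.1128]), 'contact_force': array([ 3.2943, -6.0482, -1.0152]), 'wrist_torque': array([-1.0457, -0.5556,  0.013 ]), 'opening': np.float64(0.0114), 'grip_force': np.float64(34.3058)} q6 0.473
[[0.423, 0.906], [0.906, -0.423]]
F tool [-4.09  5.54  1.03]
```

>>> jog_arm(plan=[[-0.05,0.07,0,0,0,0,-1],[0,0,-0.01,0,0,-0.19,-1],[0,0,-0.01,0,0,-0.19,-1],[0,0,-0.01,0,0,-0.19,-1],[0,0,-0.01,0,0,-0.19,-1],[0,0,-0.01,0,0,-0.19,-1],[0,0,0,0,0,0,-1]])

```text
t: 11.2
tool_pos: [0.5305, 0.0923, 0.1139]
tool_rot: [1.85, 2.537, 0.002]
contact_force: [4.9, -2.9, -3.5]
opening: 0.012
grip_force: 34.2
```

```bash
python3 st.py
```

```text
{'t': np.float64(11.2), 'tool_pos': array([0.5305, 0.0923, 0.1139]), 'contact_force': array([ 4.9346, -2.9408, -3.5479]), 'wrist_torque': array([-0.3943, -0.8422, -0.0084]), 'opening': np.float64(0.012), 'grip_force': np.float64(34.228)} q6 -0.277
[[-0.306, 0.952], [0.952, 0.306]]
F tool [-4.31  3.79  3.56]
```

>>> jog_arm(plan=[[-0.05,0.05,0.05,0,0,0,-1],[0,0,-0.01,0,0,-0.19,-1],[0,0,-0.01,0,0,-0.19,-1],[0,0,-0.01,0,0,-0.19,-1]])

```text
t: 11.6
tool_pos: [0.5313, 0.0926, 0.1141]
tool_rot: [-1.235, -2.888, -0.004]
contact_force: [2.1, 2.5, 1.4]
opening: 0.0117
grip_force: 34.5
```

```bash
python3 st.py
```

```text
{'t': np.float64(11.6), 'tool_pos': array([0.5313, 0.0926, 0.1141]), 'contact_force': array([2.1456, 2.4742, 1.393 ]), 'wrist_torque': array([ 0.249 , -0.3166, -0.0888]), 'opening': np.float64(0.0117), 'grip_force': np.float64(34.5491)} q6 -0.73
[[-0.691, 0.723], [0.723, 0.691]]
F tool [ 0.31  3.26 -1.39]
```

>>> jog_arm(plan=[[0,0,-0.01,0,0,-0.19,-1],[0,0,-0.01,0,0,-0.19,-1],[0,0,-0.01,0,0,-0.19,-1]])

```text
t: 11.9
tool_pos: [0.5317, 0.0931, 0.1148]
tool_rot: [0.564, 3.09, 0.006]
contact_force: [1.8, 3.3, 0.4]
opening: 0.0118
grip_force: 34.5
```

```bash
python3 st.py
```

```text
{'t': np.float64(11.9), 'tool_pos': array([0.5317, 0.0931, 0.1148]), 'contact_force': array([1.7674, 3.3325, 0.3846]), 'wrist_torque': array([ 0.5641, -0.5067, -0.1264]), 'opening': np.float64(0.0118), 'grip_force': np.float64(34.4777)} q6 -1.177
[[-0.936, 0.353], [0.353, 0.936]]
F tool [-0.48  3.74 -0.37]
```

>>> jog_arm(plan=[[0,0.04,-0.01,0,0,-0.15,-1],[0,0,0,0,0,-0.15,-1]])

```text
t: 12.1
tool_pos: [0.5318, 0.0936, 0.115]
tool_rot: [0.198, 3.135, 0.005]
contact_force: [2.2, 2.7, 1.2]
opening: 0.0117
grip_force: 34.5
```

```bash
python3 st.py
```

```text
{'t': np.float64(12.1), 'tool_pos': array([0.5318, 0.0936, 0.115 ]), 'contact_force': array([2.1929, 2.6873, 1.1973]), 'wrist_torque': array([ 0.3878, -0.3535, -0.0973]), 'opening': np.float64(0.0117), 'grip_force': np.float64(34.5077)} q6 -1.41
[[-0.992, 0.126], [0.126, 0.992]]
F tool [-1.84  2.95 -1.19]
```

>>> jog_arm(plan=[[0,0,0,0,0,-0.12,-1],[0,0,0,0,0,-0.12,-1]])

```text
t: 12.3
tool_pos: [0.5319, 0.0939, 0.1151]
tool_rot: [-0.095, 3.139, 0.006]
contact_force: [2.0, 3.1, 1.2]
opening: 0.0118
grip_force: 34.6
```

```bash
python3 st.py
```

```text
{'t': np.float64(12.3), 'tool_pos': array([0.5319, 0.0939, 0.1151]), 'contact_force': array([2.022 , 3.0993, 1.2218]), 'wrist_torque': array([ 0.5946, -0.698 , -0.3169]), 'opening': np.float64(0.0118), 'grip_force': np.float64(34.5549)} q6 -1.598
[[-0.998, -0.061], [-0.061, 0.998]]
F tool [-2.21  2.98 -1.21]
```

The torque jump to -0.32 Nm at 4.3 rad of turn shows the nut is at its stop. I'll release it, rise, and look.

>>> jog_arm(plan=[[0,0,0,0,0,0,-0.4],[0,0,0,0,0,0,0.1],[0,0,0,0,0,0,0.1],[0,0,0,0,0,0,0.1],[0,0,0,0,0,0,0.1]])

```text
t: 12.8
tool_pos: [0.5312, 0.0923, 0.1145]
tool_rot: [0.092, -3.14, -0.0]
contact_force: [0.2, -0.0, 0.0]
opening: 0.0469
grip_force: 0.0
```

>>> jog_arm(plan=[[0,0,-0.5,0,0,0,0.1],[0,0,-0.5,0,0,0,0.1],[0,0,-0.5,0,0,0,0.1],[0,0,-0.5,0,0,0,0.1],[0,0,-0.5,0,0,0,0.1],[0,0,0,0,0,0,0.1],[0,0,0,0,0,0,0.1]])

```text
t: 13.5
tool_pos: [0.5316, 0.0924, 0.1651]
tool_rot: [-0.093, 3.14, -0.0]
contact_force: [-0.3, -0.0, -0.7]
opening: 0.047
grip_force: 0.0
```

```bash
python3 st.py
python3 - <<'E'
from h import *
save("scene","s4")
a=cv2.imread("pics/scene.png")[215:265,265:315]; b=cv2.imread("pics/s4.png")[215:265,265:315]
cv2.imwrite("pics/crop4.png",cv2.resize(np.hstack([a,b]),(800,400),interpolation=cv2.INTER_CUBIC))
E
```

```text
{'t': np.float64(13.5), 'tool_pos': array([0.5316, 0.0924, 0.1651]), 'contact_force': array([-0.3056, -0.0401, -0.6598]), 'wrist_torque': array([ 0.0326,  0.0065, -0.0346]), 'opening': np.float64(0.047), 'grip_force': np.float64(0.0)} q6 -1.596
[[-0.998, -0.059], [-0.059, 0.998]]
F tool [ 0.31 -0.02  0.66]
```

View pics/crop4.png

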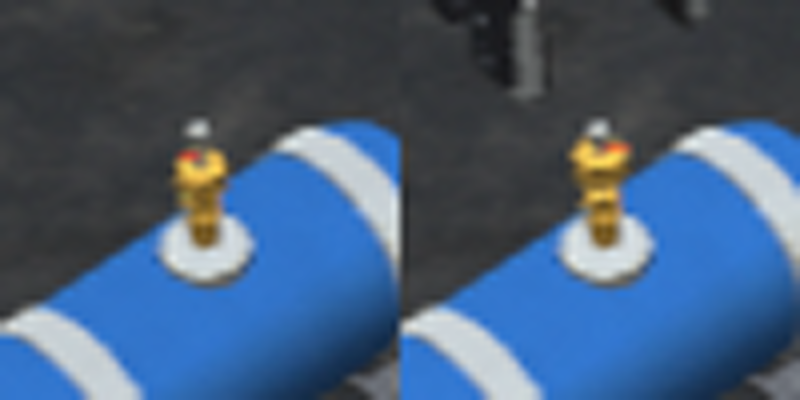

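On the right, the nut has climbed about 1.5 px (5 mm), a gap shows below it, and its red mark has turned round, with the tip still up. Now I close the fingers and feel down onto the tip.

>>> jog_arm(plan=[[0,0.03,0,0,0,0,-1],[0,0,0,0,0,0,-1],[0,0,0,0,0,0,-1],[0,0,0.3,0,0,0,-1],[0,0,0.3,0,0,0,-1],[0,0,0.3,0,0,0,-1],[0,0,0.1,0,0,0,-1],[0,0,0,0,0,0,-1]])

```text
t: 14.35
tool_pos: [0.531, 0.093, 0.1439]
tool_rot: [0.093, -3.139, -0.0]
contact_force: [0.3, 0.1, 0.1]
opening: 0.0
grip_force: 0.0
```

>>> jog_arm(plan=[[0,0,0.05,0,0,0,-1],[0,0,0.05,0,0,0,-1],[0,0,0.05,0,0,0,-1],[0,0,0,0,0,0,-1],[0,0,0,0,0,0,-1]])

```text
t: 14.85
tool_pos: [0.5314, 0.093, 0.1418]
tool_rot: [-0.093, 3.14, 0.0]
contact_force: [1.2, 0.5, 0.6]
opening: -0.0
grip_force: 0.0
```

>>> jog_arm(plan=[[0,0,0.05,0,0,0,-1],[0,0,0.05,0,0,0,-1],[0,0,0,0,0,0,-1],[0,0,0,0,0,0,-1]])

```text
t: 15.25
tool_pos: [0.5314, 0.093, 0.1396]
tool_rot: [0.093, -3.14, -0.0]
contact_force: [-0.1, 0.9, -0.2]
opening: -0.0002
grip_force: 0.0
```

>>> jog_arm(plan=[[0,0,0.05,0,0,0,-1],[0,0,0.05,0,0,0,-1],[0,0,0,0,0,0,-1],[0,0,0,0,0,0,-1]])

```text
t: 15.65
tool_pos: [0.5314, 0.093, 0.1376]
tool_rot: [0.093, -3.14, -0.0]
contact_force: [-0.4, 0.5, -0.0]
opening: -0.0001
grip_force: 0.0
```

>>> jog_arm(plan=[[0,0,0.05,0,0,0,-1],[0,0,0,0,0,0,-1],[0,0,0,0,0,0,-1]])

```text
t: 15.95
tool_pos: [0.5316, 0.093, 0.1371]
tool_rot: [-0.093, 3.14, -0.0]
contact_force: [-0.7, -0.2, 1.9]
opening: 0.0001
grip_force: 0.8
```

>>> jog_arm(plan=[[0,0,0.05,0,0,0,-1],[0,0,0,0,0,0,-1],[0,0,0,0,0,0,-1]])

```text
t: 16.25
tool_pos: [0.5316, 0.093, 0.136]
tool_rot: [-0.093, 3.14, 0.0]
contact_force: [-0.0, -0.4, 3.0]
opening: 0.0001
grip_force: 1.4
```

>>> jog_arm(plan=[[0,0,0.05,0,0,0,-1],[0,0,0,0,0,0,-1],[0,0,0,0,0,0,-1]])

```text
t: 16.55
tool_pos: [0.5316, 0.093, 0.135]
tool_rot: [-0.093, 3.14, 0.0]
contact_force: [-1.1, 0.3, 4.5]
opening: 0.0003
grip_force: 2.1
```

>>> jog_arm(plan=[[0,0,0.05,0,0,0,-1],[0,0,0,0,0,0,-1],[0,0,0,0,0,0,-1]])

```text
t: 16.85
tool_pos: [0.5317, 0.093, 0.1341]
tool_rot: [-0.093, 3.14, 0.0]
contact_force: [-0.7, -0.7, 5.4]
opening: -0.0
grip_force: 2.6
```

>>> jog_arm(plan=[[0,0,0.05,0,0,0,-1],[0,0,0.05,0,0,0,-1],[0,0,0,0,0,0,-1],[0,0,0,0,0,0,-1]])

```text
t: 17.25
tool_pos: [0.5318, 0.093, 0.1325]
tool_rot: [-0.093, 3.139, -0.0]
contact_force: [-1.1, -0.4, 6.5]
opening: 0.0004
grip_force: 3.7
```

>>> jog_arm(plan=[[0,0,0.04,0,0,0,-1],[0,0,0,0,0,0,-1],[0,0,0,0,0,0,-1],[0,0,0,0,0,0,-1]])

```text
t: 17.65
tool_pos: [0.5318, 0.093, 0.132]
tool_rot: [-0.093, 3.139, -0.0]
contact_force: [-2.3, -0.2, 8.6]
opening: -0.0002
grip_force: 4.1
```

>>> jog_arm(plan=[[0,0,0.03,0,0,0,-1],[0,0,0,0,0,0,-1],[0,0,0,0,0,0,-1],[0,0,0,0,0,0,-1]])

```text
t: 18.05
tool_pos: [0.5319, 0.093, 0.1315]
tool_rot: [-0.093, 3.139, -0.0]
contact_force: [-2.5, -0.8, 8.0]
opening: -0.0
grip_force: 4.4
```

>>> jog_arm(plan=[[0,0,0.02,0,0,0,-1],[0,0,0,0,0,0,-1],[0,0,0,0,0,0,-1],[0,0,0,0,0,0,-1]])

```text
t: 18.45
tool_pos: [0.5319, 0.093, 0.1312]
tool_rot: [-0.093, 3.139, -0.0]
contact_force: [-2.4, -0.3, 9.4]
opening: 0.0002
grip_force: 4.6
```

>>> jog_arm(plan=[[0,0,0.03,0,0,0,-1],[0,0,0,0,0,0,-1],[0,0,0,0,0,0,-1],[0,0,0,0,0,0,-1]])

```text
t: 18.85
tool_pos: [0.5319, 0.093, 0.1309]
tool_rot: [-0.093, 3.139, -0.0]
contact_force: [-3.2, -1.0, 9.4]
opening: 0.0
grip_force: 5.1
```

Run:
```python
from h import *
g=[]
for i in range(6):
    ctrl.get_image("scene"); o=ctrl.get_obs(); g.append([o["contact_force"][2],o["grip_force"],o["tool_pos"][2]*1e3])
g=np.array(g); print(g.round(2), g.mean(0).round(2))
```

```text
[[ 10.41   5.11 130.9 ]
 [ 10.33   5.11 130.9 ]
 [ 10.64   5.11 130.91]
 [ 10.18   5.11 130.9 ]
 [  9.59   5.11 130.89]
 [ 10.37   5.11 130.87]] [ 10.25   5.11 130.89]
```

At 10.25 N the stiffness is rising, so the nut is on the stem. I'll hold it there for over 2.4 s.

>>> jog_arm(plan=[[0,0,0.01,0,0,0,-1],[0,0,0,0,0,0,-1],[0,0,0,0,0,0,-1],[0,0,0,0,0,0,-1],[0,0,0,0,0,0,-1],[0,0,0,0,0,0,-1],[0,0,0,0,0,0,-1],[0,0,0,0,0,0,-1]])

```text
t: 19.95
tool_pos: [0.532, 0.093, 0.1308]
tool_rot: [-0.093, 3.139, -0.0]
contact_force: [-3.0, -0.6, 11.4]
opening: 0.0001
grip_force: 5.4
```

>>> jog_arm(plan=[[0,0,0,0,0,0,-1],[0,0,0,0,0,0,-1],[0,0,0,0,0,0,-1],[0,0,0,0,0,0,-1],[0,0,0,0,0,0,-1],[0,0,0,0,0,0,-1],[0,0,0,0,0,0,-1],[0,0,0,0,0,0,-1]])

```text
t: 20.75
tool_pos: [0.532, 0.093, 0.1308]
tool_rot: [-0.093, 3.139, -0.0]
contact_force: [-2.6, -0.1, 10.3]
opening: 0.0002
grip_force: 5.4
```

>>> jog_arm(plan=[[0,0,0,0,0,0,-1],[0,0,0,0,0,0,-1],[0,0,0,0,0,0,-1],[0,0,0,0,0,0,-1],[0,0,0,0,0,0,-1],[0,0,0,0,0,0,-1],[0,0,0,0,0,0,-1],[0,0,0,0,0,0,-1]])

```text
t: 21.55
tool_pos: [0.532, 0.093, 0.1308]
tool_rot: [-0.093, 3.139, -0.0]
contact_force: [-3.0, 0.0, 10.9]
opening: 0.0003
grip_force: 5.4
```

>>> jog_arm(plan=[[0,0,0,0,0,0,-1],[0,0,0,0,0,0,-1],[0,0,0,0,0,0,-1],[0,0,0,0,0,0,-1]])

```text
t: 21.95
tool_pos: [0.532, 0.093, 0.1308]
tool_rot: [-0.093, 3.139, -0.0]
contact_force: [-2.6, -0.3, 11.0]
opening: -0.0001
grip_force: 5.4
```

Run:
```python
from h import *
save("scene","s5")
a=cv2.imread("pics/s4.png")[215:265,265:315]; b=cv2.imread("pics/s5.png")[215:265,265:315]
cv2.imwrite("pics/crop5.png",cv2.resize(np.hstack([a,b]),(800,400),interpolation=cv2.INTER_CUBIC))
```

```text
(no output)
```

View pics/crop5.png

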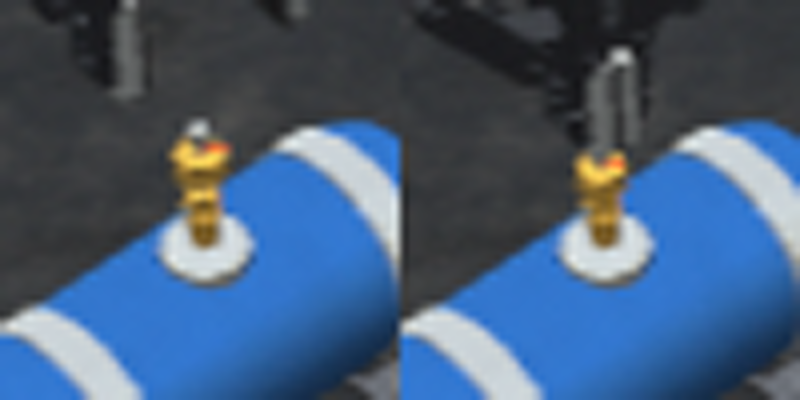

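The picture shows the nut pressed down onto the stem with the gap closed and its top at about row 155, against 138 before. It has been held for over 3 s. Now I raise the fingers and hand in.

>>> jog_arm(plan=[[0,0,-0.1,0,0,0,-1],[0,0,-0.1,0,0,0,-1],[0,0,-0.1,0,0,0,-1],[0,0,-0.4,0,0,0,-1],[0,0,-1,0,0,0,-1],[0,0,-1,0,0,0,-1],[0,0,-1,0,0,0,-1],[0,0,0,0,0,0,-1]])

```text
t: 22.8
tool_pos: [0.5329, 0.0931, 0.2059]
tool_rot: [-0.093, 3.135, 0.0]
contact_force: [-0.1, -0.4, -0.2]
opening: 0.0001
grip_force: 0.0
```

Run:
```python
from h import *
save("scene","s6")
a=cv2.imread("pics/s4.png")[215:265,265:315]; b=cv2.imread("pics/s6.png")[215:265,265:315]
cv2.imwrite("pics/crop6.png",cv2.resize(np.hstack([a,b]),(800,400),interpolation=cv2.INTER_CUBIC))
```

```text
(no output)
```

View pics/crop6.png

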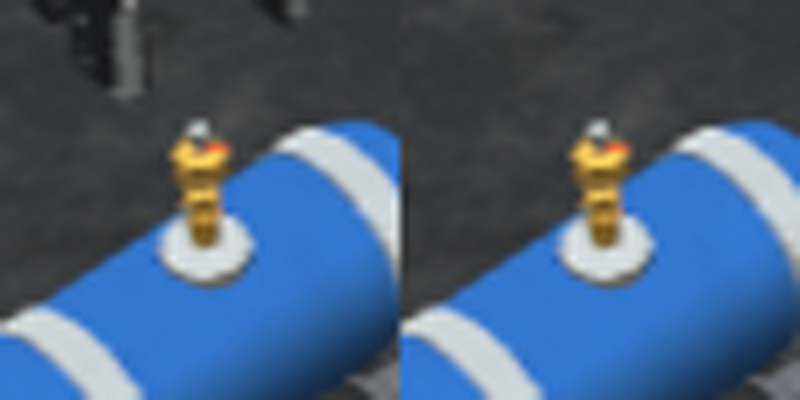

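The tip and nut are back up at the same rows as before the press, and the robot is clear of everything.

```bash
python3 -c "
from station import ctrl
print(ctrl.finish_job())"
```

```text
the job is handed in; nothing more can be done
None
```

Job handed in, though no verdict came back: I unscrewed the lock nut to its stop and let go, pressed the tip down at about 11 N for over 3 s until the nut met the stem, and let it spring back up with the robot clear.

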